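Square a model-house wall into the corner of the assembly board

TASK

On the assembly board, slide the plywood model-house wall into the corner of the fences: its base edge (with the door opening) flush against the long fence, its left end flush against the short fence. Slide the steel block up flat against the wall's free right end to keep it there, a long side of the block touching and at least half of that side bearing on the wall. Only push with the fingertips: never lift or tip the wall or block, leave the jar, cup and screwdriver where they are, and finish clear of everything.

Things in the scene. Friction and masses are not known exactly. Their poses are not given: they have to be found in the camera images.
- jig: Assembly board, screwed to the bench: grey face 12 mm above the bench with a 50 mm grid, 204 mm (x) by 414 mm (y) overall. Origin: centre of its underside. Aluminium fences 14 mm wide, rising 14 mm above the face: the long one along the far (+x) edge, the short one along the left (+y) edge. Open on the near and right sides. Place and yaw differ from run to run.
- corner (a point): Inside corner of the two fences, on the board's face; at x = 88, y = 193, z = 12 mm in the board's frame, axes as the board's: +x away from the robot, square into the long fence (the plane x = 0 here); +y to the left, square into the short fence (the plane y = 0); z up. The clear face runs from x = -190 to 0 and y = -400 to 0 mm.
- wall: Loose plywood wall, flat on the board, 95 (its x) by 170 (its y) by 10 mm, about 0.09 kg. Origin: centre of its underside. +x points to the base edge (door opening at y = -40), +y to the left end; window at y = 36. Home: x = -47.5, y = -85 mm in the corner frame, yaw 0. Starts turned up to 0.25 rad. If one corner meets a fence first, push nearer the lagging end.
- block: Loose steel block with drilled holes, flat on the board right of the wall: 75 (its x) by 50 (its y) by 25 mm high, about 0.6 kg. Origin: centre of its underside. Long sides 25 mm either side of it. Starts turned up to 0.25 rad; if it jams askew, push its lagging end. Against a wall at home its origin is at y = -195 mm in the corner frame; a straight push along the corner's +y overlaps enough.
- jar: Bystander: small glass paint jar, black lid, 44 mm across, 58 mm high. Origin: centre of its underside. Stands on the bench beyond the long fence or left of the short fence.
- cup: Bystander: black plastic cup, 68 mm across the rim, 95 mm high. Origin: centre of its underside. Stands at the other of those two places.
- screwdriver: Bystander: screwdriver about 170 mm long, lying on the bench between the robot and the board, roughly along the board's near edge. Origin: underside, at its middle; its x runs along it, handle to -x.
Mind the look-alikes: they are no part of the job. Of the things shaped like the wall, the plywood one is meant.

How it is judged:
By the outcome, as a careful person would: the job done as asked, in the order asked, and still so for the second after the job is handed in, with the robot touching nothing.
It also fails if it takes over 64 s, if anything falls off the work surface, if the arm or the gripper's body presses on something with over 40 N, if the wrist force passes 120 N, or if a joint passes its speed limit or range.

ROBOT

A 6-joint arm with a two-finger parallel gripper is mounted at the origin on the work surface. World frame = base frame: x ahead of the robot, y to its left, z up, the work surface at z = 0. Lengths are in mm, angles in rad, forces in N, time in s.
With the tool pointing down it reaches from about 325 to 775 mm from the base axis. Payload 9.3 kg.
Tool frame: the origin (TCP) lies at the very end of the fingers, on their centre line; the grasp point (between the pads) lies 19 mm behind it (ctrl.grip_point_offset is the distance from the TCP to the grasp point, in mm); z points along the fingers, y is the line along which they close (so a half turn about z gives the same grasp; the last joint's range is limited). The gripper opens to 85 mm and grips with 20 to 120 N. Pads are 22 mm wide; open, the fingers measure 114 mm over their backs; the gripper's body (76 mm by 85 mm) begins 54 mm behind the grasp point. The pads swing forward as they close: fully open they stand 13 mm farther back than shut.
Start: joints at [1.027, 0.259, 0.021, 1.334, 0, 1.418], TCP at [209.511, 508.529, 231.279] pointing down, gripper open.
Joint ranges: [-3.04, 3.04], [-0.91, 1.82], [-1.04, 1.36], [-1.92, 1.95], [-1.52, 1.45], [-3.14, 3.14]. Speed limits (rad/s): [2.22, 2.22, 2.79, 3.14, 3.14, 3.14].

INTERFACE

Orientations are given as a unit quaternion [x, y, z, w].
In Python, from workcell import ctrl gives the robot as it stands. The module is installed in compiled form; this text tells all that it offers.
- The arm moves only by the shell command python3 -m jog 'ROWS' [FORCE]. ROWS is JSON, one flat list of numbers, 5 for each row, row after row: the finger opening in cm, from 0 to 8.54, then the shift along the tool's x, y, z in cm, then the turn about the tool's z in degrees. In form: [grip, x, y, z, roll, grip, x, y, z, roll, ...]. A call has exactly 10 rows; each row shifts and turns the commanded pose from where the row before left it, along the tool's axes as they then stand; what a row does not reach is not made up. A row lasts 1/10 s, in which the tool goes at most 50 mm and 8.59 degrees, less where a joint would pass 70% of its speed; a pose out of reach is approached as far as the arm can. A call with a gripper value outside its range is refused whole. The fingers move at their own pace and stop on an object; FORCE is the grip in N (left out, the last holds). Time passes only in rows, so rows that do not move let the fingers close, or fill a call up. It gives the time, the measured TCP pose, the force, the opening and the grip force at its end, in the units of the state.
- ctrl.sense(): the state, without advancing time (a new reading comes with each control period).
- ctrl.snapshot(name): name is "scene" or "side" or "wrist"; returns the picture (400x640x3 uint8, red, green, blue); there is no depth.
- ctrl.camera_params(name): a dict with "vfov" (degrees; the focal length in pixels is half the picture's height over the tangent of half this angle, whatever the lens; pixels are square), "cx", "cy" (the principal point, pixels), "dist" ([k1, k2, p1, p2, k3] as OpenCV has them; the pictures are not rectified), "pose" (4x4, takes a point from camera to world coordinates). Camera axes: x right, y down, z forward; pixel columns grow to the right and rows downward; lengths in mm; the calibration is good to about 2 mm. A picture is of the moment at which its call begins: read the wrist's pose just before it. camera_params takes no time and is no camera call; for the wrist camera it gives the pose at the moment of the call.
- ctrl.job_done(): hands the job in; it is judged then, once.
The state is a dict: "time_s": time; "q": joint angles; "joint_velocities": joint speeds; "joint_efforts": joint torques, N m; "tool_pos": TCP position; "eef_rot": TCP orientation; "wrist_force": force on the tool from outside, world axes, zero at the start; "torque": the same for the moment, N m; "gripper_width": finger opening in mm; "gripper_force": force on a finger pad.
Only numpy, scipy, OpenCV 4.12 (cv2) and the standard library are available. Lean on these libraries where they do the work, as an engineer would, in place of code of your own. Each camera call takes 0.05 s, during which the arm holds its last target. There are 200 camera calls.

## Working session

There is one attempt and no reset: what is moved stays moved. The work goes in short steps, Python scripts to look and compute and a shell command to move; the robot and the scene stay as the last step left them, time stands still between calls to the robot, and variables do not carry over. Pictures are saved under pics/ and viewed, at most 10 in all, crops included, and the job is handed in when it is done.

```bash
mkdir -p pics; python3 - <<'E'
from workcell import ctrl
import cv2,numpy as np
for n in ("scene","side"):
    im=ctrl.snapshot(n); cv2.imwrite(f"pics/{n}0.png",im[:,:,::-1])
    p=ctrl.camera_params(n); print(n,p["vfov"],p["cx"],p["cy"],p["dist"],np.round(p["pose"],3).tolist())
s=ctrl.sense();print(s["time_s"],s["tool_pos"],s["eef_rot"])
E
```

```text
scene 42.50681986047495 319.86620953143216 205.25908836317288 [-0.04041254  0.          0.          0.          0.        ] [[0.68, 0.507, -0.53, 1193.894], [0.733, -0.484, 0.478, -615.711], [-0.014, -0.713, -0.701, 970.323], [0.0, 0.0, 0.0, 1.0]]
side 45.31887343421764 316.6791125031424 197.30039913782895 [0.01516037 0.         0.         0.         0.        ] [[0.76, -0.465, 0.455, -231.253], [-0.65, -0.547, 0.527, -759.692], [0.003, -0.696, -0.718, 1163.758], [0.0, 0.0, 0.0, 1.0]]
0.1 [209.39819006 508.32350574 230.74809844] [ 1.94170808e-01  9.80967570e-01 -5.35296942e-04 -1.92808175e-04]
```

View pics/scene0.png

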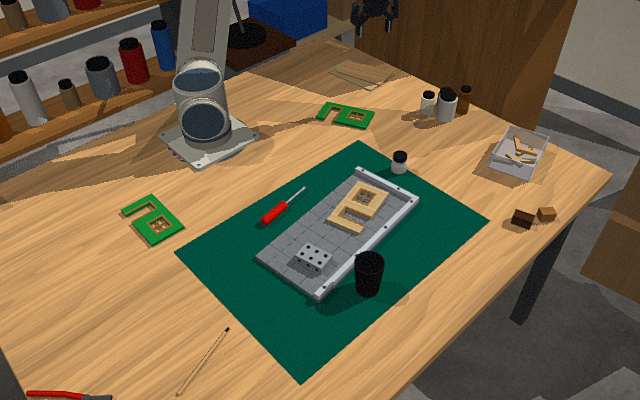

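View pics/side0.png

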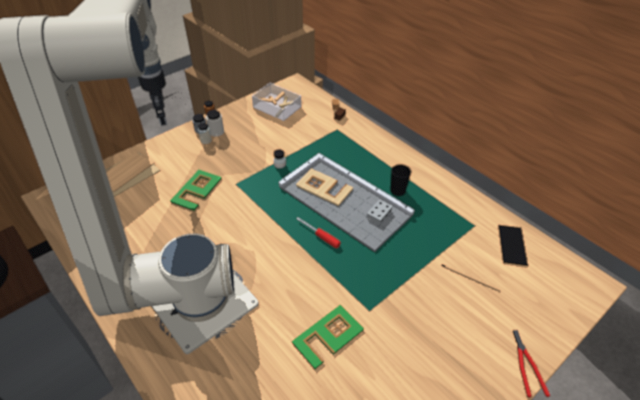

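Look-alikes: the plywood wall lies on the board at scene (358,208). The two green walls, at (345,115) and (152,218), lie on the bench and aren't part of the job. The steel block is at (313,257), the jar at (399,163), the cup at (369,274) and the screwdriver at (283,205). In the side view the wall is at (325,185) and the block at (379,210).

```bash
cat >h.py <<'E'
from workcell import ctrl
import cv2,numpy as np
def K(p):
    f=200/np.tan(np.radians(p["vfov"])/2); return np.array([[f,0,p["cx"]],[0,f,p["cy"]],[0,0,1.]])
def cast(p,px,z):
    u=cv2.undistortPoints(np.array(px,float).reshape(-1,1,2),K(p),np.array(p["dist"])).reshape(-1,2)
    P=np.array(p["pose"]); d=np.c_[u,np.ones(len(u))]@P[:3,:3].T; o=P[:3,3]
    return (o+d*((z-o[2])/d[:,2])[:,None])[:,:2]
def proj(p,X):
    T=np.linalg.inv(np.array(p["pose"]));r,_=cv2.Rodrigues(T[:3,:3])
    return cv2.projectPoints(np.array(X,float).reshape(-1,1,3),r,T[:3,3],K(p),np.array(p["dist"]))[0].reshape(-1,2)
E
python3 - <<'E'
from h import *
p=ctrl.camera_params("scene")
print("wall,block",cast(p,[(358,208),(313,257)],25).round())
print("fence top ends/corner",cast(p,[(357,168),(419,197),(320,300)],26).round())
w=ctrl.camera_params("wrist");print(w["vfov"],w["cx"],w["cy"],np.round(w["pose"],3).tolist())
print("jar,cup",cast(p,[(399,172),(369,292)],0).round(), "driver",cast(p,[(263,222),(305,188)],10).round())
im=cv2.imread("pics/scene0.png")[150:310,240:440];cv2.imwrite("pics/crop0.png",cv2.resize(im,None,fx=3.5,fy=3.5,interpolation=3))
E
```

```text
wall,block [[ 556.   94.]
 [ 597. -103.]]
fence top ends/corner [[ 443.  206.]
 [ 639.  240.]
 [ 699. -175.]]
71.03364255570492 316.7391451816678 200.68340408575972 [[0.38, 0.881, 0.281, 138.085], [0.925, -0.362, -0.117, 538.202], [-0.002, 0.304, -0.953, 371.505], [0.0, 0.0, 0.0, 1.0]]
jar,cup [[518. 303.]
 [747. -66.]] driver [[ 412. -109.]
 [ 390.   55.]]
```

View pics/crop0.png

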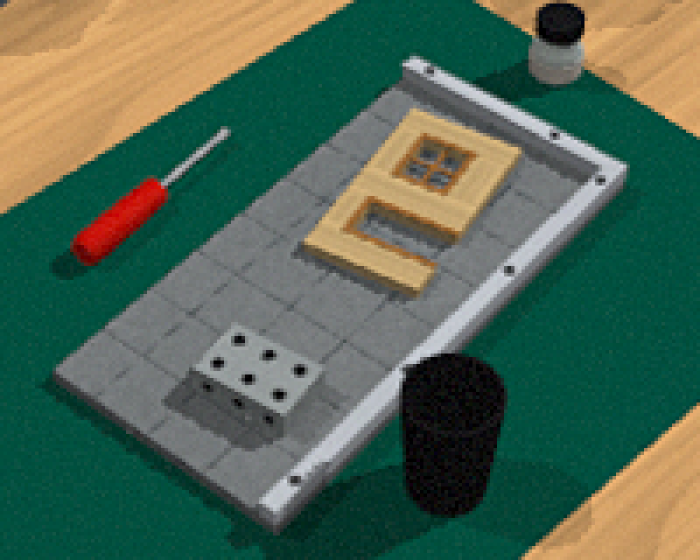

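The crop shows the plywood wall (base edge and door facing the long fence), the steel block right of it, and clear fences, so the choice is confirmed. Now I'll move the wrist camera over the board.

```bash
python3 -m jog '[4,-4,-2.9,0,0,4,-4,-2.9,0,0,4,-4,-2.9,0,0,4,-4,-2.9,0,0,4,-4,-2.9,0,0,4,-4,-2.9,0,0,4,-4,-2.9,0,0,4,-4,-2.9,0,0,4,-4,-2.9,0,0,4,-4,-2.9,0,0]'; python3 -m jog '[4,-3,-2.5,0,0,4,-2,-1.5,0,0,4,0,0,0,-8,4,0,0,0,-8,4,0,0,0,-8,4,0,0,0,-7,4,0,0,0,0,4,0,0,0,0,4,0,0,0,0,4,0,0,0,0]'
python3 - <<'E'
from h import *
p=ctrl.camera_params("wrist"); im=ctrl.snapshot("wrist"); cv2.imwrite("pics/w1.png",im[:,:,::-1])
np.save("w1.npy",p["pose"]); s=ctrl.sense(); print(s["q"],s["tool_pos"],s["eef_rot"],s["wrist_force"])
E
```

```text
time_s: 1.1
tool_pos: [469.4, 86.0, 231.2]
eef_rot: [0.194, 0.981, 0.0, -0.0]
wrist_force: [2.2, 0.5, -0.4]
gripper_width: 40.3
gripper_force: 0.0
time_s: 2.1
tool_pos: [499.8, 32.0, 231.2]
eef_rot: [-0.074, 0.997, 0.0, -0.0]
wrist_force: [0.8, 0.6, 0.4]
gripper_width: 39.9
gripper_force: 0.0
[-1.03714759e-01  1.74729122e-01 -8.91865739e-02  1.30687259e+00
  1.24097533e-05 -2.52767872e-01] [499.86324043  32.02544638 231.27221429] [-7.44575865e-02  9.97224181e-01  5.39364652e-06  5.05745310e-06] [-0.15770065  0.69381758  0.52856548]
```

View pics/w1.png

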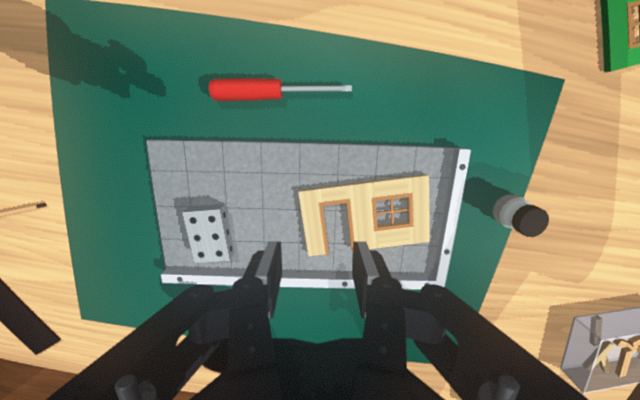

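Wrist view: wall is at about (365,215) and block at (207,235). The long fence runs along rows 273–290, the short fence along columns 437–470, and the jar is at (520,215). Next I'll measure by masks.

```bash
cat >m.py <<'E'
from h import *
def lab(im): # im BGR
    return cv2.cvtColor(im,cv2.COLOR_BGR2HSV)
def fitline(P):
    vx,vy,x,y=cv2.fitLine(P.astype(np.float32),cv2.DIST_HUBER,0,.5,.01,.01).ravel(); return np.array([vx,vy]),np.array([x,y])
def rect(mask,p,z,roi):
    m=np.zeros_like(mask);x0,y0,x1,y1=roi;m[y0:y1,x0:x1]=mask[y0:y1,x0:x1]
    c=max(cv2.findContours(m,cv2.RETR_EXTERNAL,cv2.CHAIN_APPROX_NONE)[0],key=cv2.contourArea)
    W=cast(p,c.reshape(-1,2),z); return cv2.minAreaRect(W.astype(np.float32)),cv2.boundingRect(c)
E
python3 - <<'E'
from m import *
im=cv2.imread("pics/w1.png");p=ctrl.camera_params("wrist");p["pose"]=np.load("w1.npy")
h=lab(im);g=((h[...,0]>65)&(h[...,0]<95)&(h[...,1]>110))
s=[(c,r) for r in range(165,265,2) for c in range(490,430,-1) if False]
sp=[]
for r in range(156,180,2):
    cs=np.where(~g[r,440:490])[0]; sp.append((440+cs[cs<40].max()+.5 if len(cs) else 0,r))
lp=[]
for c in list(range(170,236,3))+list(range(295,345,3)):
    b=np.where(h[262:300,c,2].astype(int)*(h[262:300,c,1]<50)>150)[0]; lp.append((c,262+b.max()+.5))
sf=[]
for r in range(160,285,4):
    b=np.where((h[r,425:480,2]>170)&(h[r,425:480,1]<50))[0]; 
    if len(b): sf.append((425+b.min(),425+b.max(),r))
print(sp);print(lp);print(sf)
print(h[200,425:475].tolist()[::4])
w=((h[...,0]<30)&(h[...,1]>55)).astype(np.uint8)
print("wall",rect(w,p,22,(285,160,436,262)))
E
```

```text
[(np.float64(470.5), 156), (np.float64(469.5), 158), (np.float64(469.5), 160), (np.float64(469.5), 162), (np.float64(468.5), 164), (np.float64(468.5), 166), (np.float64(467.5), 168), (np.float64(467.5), 170), (np.float64(467.5), 172), (np.float64(466.5), 174), (np.float64(466.5), 176), (np.float64(478.5), 178)]
[(170, np.float64(282.5)), (173, np.float64(282.5)), (176, np.float64(283.5)), (179, np.float64(282.5)), (182, np.float64(282.5)), (185, np.float64(282.5)), (188, np.float64(282.5)), (191, np.float64(282.5)), (194, np.float64(283.5)), (197, np.float64(283.5)), (200, np.float64(283.5)), (203, np.float64(283.5)), (206, np.float64(284.5)), (209, np.float64(284.5)), (212, np.float64(284.5)), (215, np.float64(284.5)), (218, np.float64(284.5)), (221, np.float64(284.5)), (224, np.float64(284.5)), (227, np.float64(285.5)), (230, np.float64(285.5)), (233, np.float64(283.5)), (295, np.float64(286.5)), (298, np.float64(286.5)), (301, np.float64(286.5)), (304, np.float64(287.5)), (307, np.float64(287.5)), (310, np.float64(286.5)), (313, np.float64(287.5)), (316, np.float64(287.5)), (319, 
[... 1034 characters left out ...]
), 244), (np.int64(442), np.int64(451), 248), (np.int64(441), np.int64(450), 252), (np.int64(441), np.int64(450), 256), (np.int64(440), np.int64(449), 260), (np.int64(439), np.int64(448), 264), (np.int64(439), np.int64(447), 268), (np.int64(438), np.int64(446), 272), (np.int64(437), np.int64(445), 276), (np.int64(436), np.int64(445), 280), (np.int64(436), np.int64(444), 284)]
[[22, 79, 239], [17, 37, 202], [95, 9, 166], [90, 4, 117], [90, 7, 117], [83, 9, 119], [105, 14, 112], [103, 7, 248], [105, 9, 235], [90, 33, 177], [80, 80, 73], [78, 95, 75], [81, 100, 74]]
wall (((546.3789672851562, 104.93025207519531), (97.31702423095703, 170.15121459960938), 16.292200088500977), (298, 175, 132, 81))
```

```bash
python3 - <<'E'
from m import *
im=cv2.imread("pics/w1.png");p=ctrl.camera_params("wrist");p["pose"]=np.load("w1.npy")
h=lab(im);br=((h[...,2]>160)&(h[...,1]<50))
lp=[(c,262+np.where(br[262:300,c])[0].max()+.7) for c in list(range(170,231,3))+list(range(295,345,3))]
sp=[(425+np.where(br[r,425:480])[0].max()+.7,r) for r in range(160,285,4)]
d1,a=fitline(cast(p,lp,26)); d2,b=fitline(cast(p,sp,26))
d1*=np.sign(d1[1]);d2*=np.sign(d2[0])
y1=np.arctan2(-d1[0],d1[1]);y2=np.arctan2(d2[1],d2[0]);print("yaw",np.degrees([y1,y2]))
t=np.linalg.solve(np.c_[d1,-d2],b-a);C=a+d1*t[0]
yaw=y1;R=np.array([[np.cos(yaw),-np.sin(yaw)],[np.sin(yaw),np.cos(yaw)]])
C=C-R@[14,14];print("corner",C)
np.savez("corner.npz",C=C,R=R,yaw=yaw)
m=((h[...,2]>185)&(h[...,1]<60)).astype(np.uint8);m=cv2.morphologyEx(m,cv2.MORPH_CLOSE,np.ones((9,9)))
for n,(q,bb) in dict(block=rect(m,p,37,(172,190,245,270)),wall=rect(((h[...,0]<30)&(h[...,1]>55)).astype(np.uint8),p,22,(285,160,436,262))).items():
    print(n,q,bb,"corner frame",((np.array(q[0])-C)@R).round(1)); print(((cv2.boxPoints(q)-C)@R).round(1).tolist())
E
```

```text
yaw [6.9581504 7.086829 ]
corner [627.92431547 225.80703877]
block ((600.4755249023438, -100.6260986328125), (73.25865173339844, 48.40666198730469), 13.193599700927734) (183, 210, 46, 53) corner frame [ -66.8 -320.7]
[[-105.8, -300.6], [-100.6, -348.7], [-27.8, -340.8], [-33.0, -292.7]]
wall ((546.3789672851562, 104.93025207519531), (97.31702423095703, 170.15121459960938), 16.292200088500977) (298, 175, 132, 81) corner frame [ -95.6 -110.1]
[[-157.4, -34.1], [-129.8, -201.9], [-33.8, -186.2], [-61.4, -18.3]]
```

```bash
python3 -m jog '[6,0,0,0,1.6,6,1.37,3.44,0,0,6,1.37,3.44,0,0,6,0,0,4,0,6,0,0,4,0,6,0,0,4,0,6,0,0,4,0,6,0,0,4,0,6,0,0,0.4,0,6,0,0,0,0]' 20; python3 -m jog '[6,0,0,0.4,0,6,0,0,0.2,0,6,0,0,0.2,0,6,0,0,0.2,0,6,0,0,0.1,0,6,0,0,0.1,0,6,0,0,0.1,0,6,0,0,0,0,6,0,0,0,0,6,0,0,0,0]'
```

```text
time_s: 3.15
tool_pos: [464.0, 97.0, 27.3]
eef_rot: [-0.061, 0.998, 0.0, -0.001]
wrist_force: [1.0, -0.2, -0.2]
gripper_width: 59.7
gripper_force: 0.0
time_s: 4.15
tool_pos: [464.3, 96.9, 14.3]
eef_rot: [-0.061, 0.998, -0.0, 0.0]
wrist_force: [-0.8, -0.4, -0.2]
gripper_width: 60.0
gripper_force: 0.0
```

```bash
python3 -m jog '[6,0,0,0.1,0,6,0,0,0,0,6,0,0,0.1,0,6,0,0,0,0,6,0,0,0.1,0,6,0,0,0,0,6,0,0,0,0,6,0,0,0,0,6,0,0,0,0,6,0,0,0,0]'; python3 - <<'E'
from h import *
im=ctrl.snapshot("side")
p=ctrl.camera_params("side");u=proj(p,[[464,97,15]])[0].astype(int);print(u)
cv2.imwrite("pics/s2.png",cv2.resize(im[u[1]-45:u[1]+45,u[0]-60:u[0]+60,::-1],None,fx=6,fy=6,interpolation=3))
E
```

```text
time_s: 5.15
tool_pos: [464.3, 96.9, 11.3]
eef_rot: [-0.061, 0.998, -0.0, 0.0]
wrist_force: [-0.7, 0.2, -0.2]
gripper_width: 59.8
gripper_force: 0.0
[306 199]
```

View pics/s2.png

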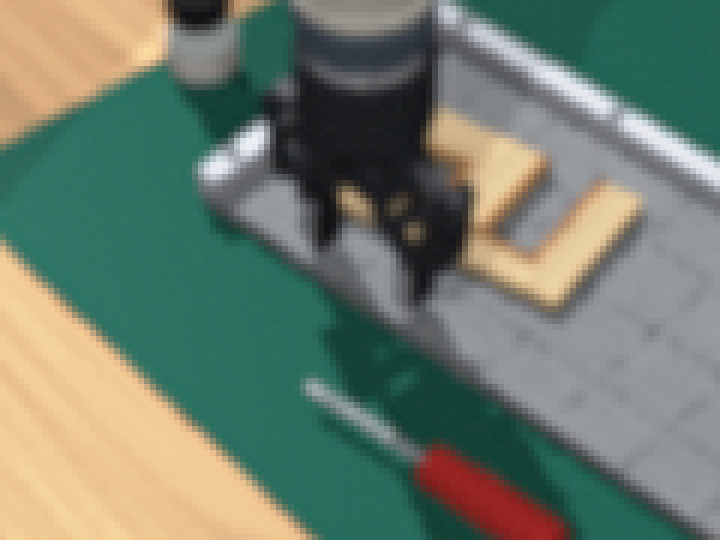

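The fingertips stand just over the near strip of the board, in front of the wall's near edge, with nothing touched yet. I'll feel down a little more.

```bash
python3 -m jog '[6,0,0,0.1,0,6,0,0,0,0,6,0,0,0.1,0,6,0,0,0,0,6,0,0,0.05,0,6,0,0,0,0,6,0,0,0,0,6,0,0,0,0,6,0,0,0,0,6,0,0,0,0]'
```

```text
time_s: 6.2
tool_pos: [464.3, 96.9, 8.8]
eef_rot: [-0.061, 0.998, -0.0, 0.0]
wrist_force: [-0.1, 0.3, -0.3]
gripper_width: 60.0
gripper_force: 0.0
```

```bash
python3 -m jog '[6,-0.6,0,0,0,6,-0.6,0,0,0,6,-0.6,0,0,0,6,-0.6,0,0,0,6,-0.6,0,0,0,6,-0.6,0,0,0,6,-0.6,0,0,0,6,-0.6,0,0,0,6,-0.6,0,0,0,6,-0.6,0,0,0]'; python3 - <<'E'
from h import *
im=ctrl.snapshot("scene")
cv2.imwrite("pics/s3.png",cv2.resize(im[150:310,260:440,::-1],None,fx=4,fy=3.7,interpolation=3))
E
```

```text
time_s: 7.2
tool_pos: [524.3, 104.3, 8.8]
eef_rot: [-0.061, 0.998, -0.0, -0.0]
wrist_force: [0.1, 0.7, -0.7]
gripper_width: 60.4
gripper_force: 0.2
```

View pics/s3.png

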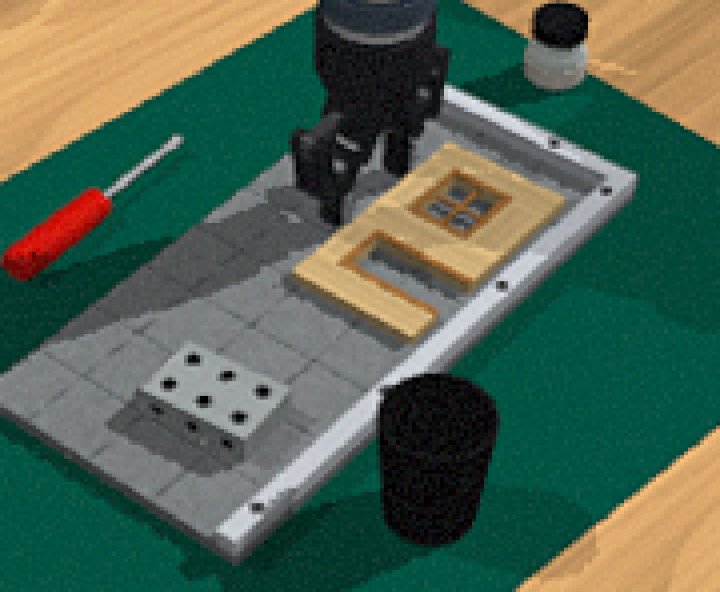

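The wall is now square to the long fence with a small gap left. I'll continue until it seats.

```bash
python3 -m jog '[6,-0.3,0,0,0,6,-0.3,0,0,0,6,-0.2,0,0,0,6,-0.2,0,0,0,6,-0.1,0,0,0,6,-0.1,0,0,0,6,0,0,0,0,6,0,0,0,0,6,0,0,0,0,6,0,0,0,0]'
```

```text
time_s: 8.25
tool_pos: [535.7, 105.7, 8.7]
eef_rot: [-0.061, 0.998, -0.0, -0.0]
wrist_force: [-0.4, 0.1, -0.4]
gripper_width: 60.2
gripper_force: 0.3
```

```bash
python3 -m jog '[6,-0.1,0,0,0,6,-0.1,0,0,0,6,-0.1,0,0,0,6,0,0,0,0,6,0,0,0,0,6,0,0,0,0,6,0,0,0,0,6,0,0,0,0,6,0,0,0,0,6,0,0,0,0]'
```

```text
time_s: 9.25
tool_pos: [535.8, 105.8, 8.4]
eef_rot: [-0.061, 0.998, -0.0, -0.003]
wrist_force: [-11.7, -2.8, 6.4]
gripper_width: 59.9
gripper_force: 6.1
```

Seated: it holds against 12 N. Now retract, turn 90°, and go to the wall's right end.

```bash
python3 -m jog '[6,1,0,0,0,6,0,0,-4.5,0,4,-2.28,-4.23,0,0,4,-2.28,-4.23,0,0,4,-2.28,-4.23,0,0,4,0,0,0,-8.5,4,0,0,0,-8.5,4,0,0,0,-8.5,4,0,0,0,-8.5,4,0,0,0,-8.5]';  python3 -m jog '[4,0,0,0,-8,4,0,0,0,-8,4,0,0,0,-8,4,0,0,0,-8,4,0,0,0,-8,4,0,0,0,-7.5,4,0,0,0,0,4,0,0,0,0,4,0,0,0,0,4,0,0,0,0]'
python3 - <<'E'
from m import *
p=ctrl.camera_params("wrist"); im=ctrl.snapshot("wrist"); cv2.imwrite("pics/w4.png",im[:,:,::-1])
np.save("w4.npy",p["pose"]);c=np.load("corner.npz");print((np.array(ctrl.sense()["tool_pos"][:2])-c["C"])@c["R"])
E
```

```text
time_s: 10.25
tool_pos: [612.3, -12.8, 53.8]
eef_rot: [-0.421, 0.907, -0.0, 0.0]
wrist_force: [-0.0, 0.1, -1.1]
gripper_width: 40.3
gripper_force: 0.0
time_s: 11.25
tool_pos: [612.2, -12.7, 53.8]
eef_rot: [0.748, -0.663, 0.0, -0.0]
wrist_force: [-0.1, -0.2, -0.6]
gripper_width: 40.3
gripper_force: 0.0
[ -44.50965239 -234.8934286 ]
```

View pics/w4.png

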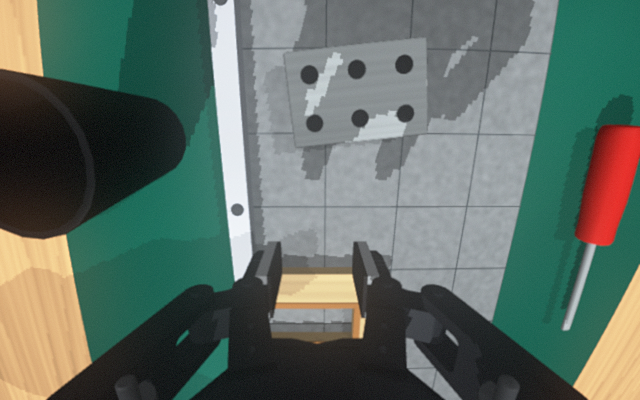

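This view shows the wall's right end at row ~270 between the fingers, and the block's top corners near (285,53), (425,38), (428,131) and (298,148).

```bash
python3 - <<'E'
from m import *
p=ctrl.camera_params("wrist");p["pose"]=np.load("w4.npy");c=np.load("corner.npz")
f=lambda q,z:((cast(p,q,z)-c["C"])@c["R"]).round(1)
print("wall end",f([(290,274),(345,274)],22).tolist())
B=f([(285,53),(425,38),(428,131),(298,148)],37);print("block",B.tolist(),B.mean(0))
E
```

```text
wall end [[-25.1, -203.2], [-64.1, -203.2]]
block [[-27.8, -341.8], [-99.2, -349.3], [-105.5, -302.8], [-33.6, -293.3]] [ -66.525 -321.8  ]
```

```bash
python3 -m jog '[4,0,0.3,1,0,4,0,0,1,0,4,0,0,1,0,4,0,0,0.5,0,4,0,0,0.3,0,4,0,0,0.2,0,4,0,0,0.2,0,4,0,0,0,0,4,0,0,0,0,4,0,0,0,0]' ; python3 -m jog '[4,-0.6,0,0,0,4,-0.6,0,0,0,4,-0.6,0,0,0,4,-0.5,0,0,0,4,-0.5,0,0,0,4,-0.5,0,0,0,4,-0.5,0,0,0,4,-0.5,0,0,0,4,-0.4,0,0,0,4,0,0,0,0]'
```

```text
time_s: 12.3
tool_pos: [609.3, -13.1, 12.0]
eef_rot: [0.749, -0.663, 0.0, -0.0]
wrist_force: [-1.0, -0.6, -0.6]
gripper_width: 40.2
gripper_force: 0.0
time_s: 13.3
tool_pos: [603.4, 34.2, 11.8]
eef_rot: [0.749, -0.662, -0.0, -0.0]
wrist_force: [-0.2, -0.0, 1.2]
gripper_width: 39.7
gripper_force: 0.0
```

```bash
python3 -m jog '[4,-0.2,0,0,0,4,-0.2,0,0,0,4,-0.1,0,0,0,4,-0.1,0,0,0,4,-0.1,0,0,0,4,-0.1,0,0,0,4,0,0,0,0,4,0,0,0,0,4,0,0,0,0,4,0,0,0,0]'
```

```text
time_s: 14.3
tool_pos: [602.6, 40.8, 11.8]
eef_rot: [0.749, -0.663, 0.0, 0.0]
wrist_force: [-0.5, -4.4, 0.3]
gripper_width: 40.0
gripper_force: 2.5
```

```bash
python3 -m jog '[4,-0.1,0,0,0,4,-0.1,0,0,0,4,0,0,0,0,4,0,0,0,0,4,0,0,0,0,4,0,0,0,0,4,0,0,0,0,4,0,0,0,0,4,0,0,0,0,4,0,0,0,0]'; python3 - <<'E'
from h import *
im=ctrl.snapshot("scene")
cv2.imwrite("pics/s5.png",cv2.resize(im[160:260,310:430,::-1],None,fx=6,fy=6,interpolation=3))
E
```

```text
time_s: 15.3
tool_pos: [602.6, 40.9, 11.9]
eef_rot: [0.748, -0.663, 0.002, 0.002]
wrist_force: [-0.5, -12.8, -0.6]
gripper_width: 39.8
gripper_force: 7.0
```

View pics/s5.png

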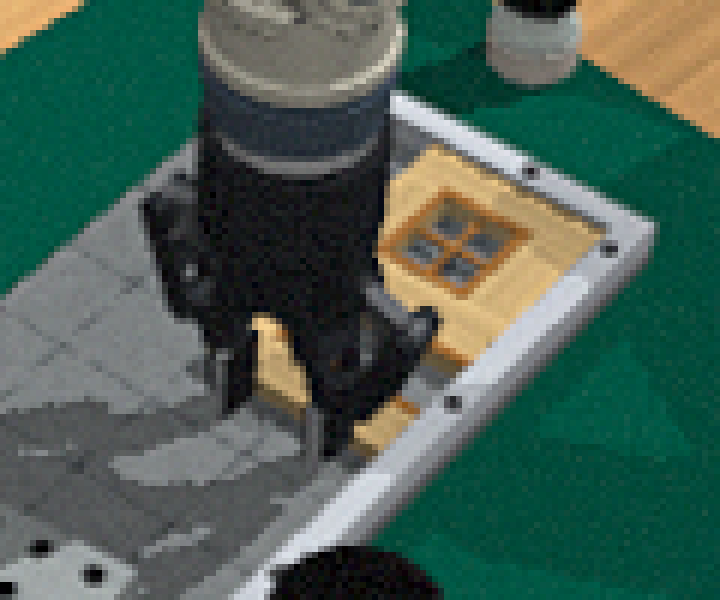

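The wall is flush in the corner, with both edges meeting the fences. Sliding it may have opened a hairline gap at the long fence, so I'll re-press the near edge gently with shut fingers.

```bash
python3 -m jog '[4,1,0,0,0,4,0,0,-5,0,0,-2.6,2,0,0,0,-2.6,2,0,0,0,-2.6,2,0,0,0,-2.6,2,0,0,0,0,0,2,0,0,0,0,1.5,0,0,0,0,0.8,0,0,0,0,0.4,0]';  python3 -m jog '[0,0,-0.4,0,0,0,0,-0.3,0,0,0,0,-0.3,0,0,0,0,-0.2,0,0,0,0,-0.2,0,0,0,0,-0.1,0,0,0,0,0,0,0,0,0,0,0,0,0,0,0,0,0,0,0,0,0,0]'
```

```text
time_s: 16.35
tool_pos: [511.2, 127.0, 14.2]
eef_rot: [0.749, -0.663, -0.0, 0.0]
wrist_force: [-0.7, -0.5, -0.2]
gripper_width: 0.1
gripper_force: 0.0
time_s: 17.35
tool_pos: [526.2, 128.8, 14.8]
eef_rot: [0.749, -0.663, -0.0, 0.0]
wrist_force: [-0.9, 0.2, 0.5]
gripper_width: -0.1
gripper_force: 0.0
```

```bash
python3 -m jog '[0,0,-0.1,0,0,0,0,-0.1,0,0,0,0,-0.1,0,0,0,0,-0.1,0,0,0,0,-0.1,0,0,0,0,0,0,0,0,0,0,0,0,0,0,0,0,0,0,0,0,0,0,0,0,0,0,0]'
```

```text
time_s: 18.35
tool_pos: [531.2, 129.4, 14.8]
eef_rot: [0.749, -0.663, -0.0, 0.0]
wrist_force: [-0.2, 0.2, 0.1]
gripper_width: -0.3
gripper_force: 0.0
```

```bash
python3 -m jog '[0,0,-0.2,0,0,0,0,-0.1,0,0,0,0,-0.1,0,0,0,0,-0.1,0,0,0,0,0,0,0,0,0,0,0,0,0,0,0,0,0,0,0,0,0,0,0,0,0,0,0,0,0,0,0,0]'
```

```text
time_s: 19.35
tool_pos: [532.6, 129.7, 14.4]
eef_rot: [0.749, -0.663, -0.002, 0.003]
wrist_force: [-14.4, -3.1, 10.5]
gripper_width: -0.3
gripper_force: 8.7
```

Seated again at 14 N. Now the block: go behind it.

```bash
python3 -m jog '[0,0,0.8,0,0,0,0,0,-3,0,0,0,0,-3,0,4,4.3,-0.68,0,0,4,4.3,-0.68,0,0,4,4.3,-0.68,0,0,4,4.3,-0.68,0,0,4,4.3,-0.68,0,0,4,4.3,-0.68,0,0,4,4.3,-0.68,0,0]'; python3 -m jog '[4,0,0,2,0,4,0,0,2,0,4,0,0,1,0,4,0,0,0.6,0,4,0,0,0,0,4,0,0,0,0,4,0,0,0,0,4,0,0,0,0,4,0,0,0,0,4,0,0,0,0]'; python3 - <<'E'
from m import *
c=np.load("corner.npz");print((np.array(ctrl.sense()["tool_pos"][:2])-c["C"])@c["R"])
E
```

```text
time_s: 20.35
tool_pos: [612.7, -165.8, 74.9]
eef_rot: [0.749, -0.663, 0.0, -0.0]
wrist_force: [0.7, 0.5, 0.2]
gripper_width: 40.0
gripper_force: 0.0
time_s: 21.35
tool_pos: [612.3, -163.9, 19.0]
eef_rot: [0.749, -0.663, 0.0, -0.0]
wrist_force: [0.3, 0.4, 0.6]
gripper_width: 40.1
gripper_force: 0.0
[ -62.68252456 -384.92395061]
```

```bash
python3 -m jog '[4,-0.8,0.1,0,0,4,-0.8,0.1,0,0,4,-0.7,0,0,0,4,-0.7,0,0,0,4,-0.7,0,0,0,4,-0.7,0,0,0,4,-0.7,0,0,0,4,-0.7,0,0,0,4,-0.7,0,0,0,4,-0.7,0,0,0]' 60; python3 -m jog '[4,-0.7,0,0,0,4,-0.7,0,0,0,4,-0.7,0,0,0,4,-0.7,0,0,0,4,-0.7,0,0,0,4,-0.7,0,0,0,4,-0.6,0,0,0,4,-0.6,0,0,0,4,-0.6,0,0,0,4,-0.4,0,0,0]' ; python3 - <<'E'
from m import *
c=np.load("corner.npz");print((np.array(ctrl.sense()["tool_pos"][:2])-c["C"])@c["R"])
E
```

```text
time_s: 22.35
tool_pos: [601.4, -92.1, 18.8]
eef_rot: [0.749, -0.663, 0.0, -0.0]
wrist_force: [0.5, -2.1, 1.2]
gripper_width: 40.2
gripper_force: 1.1
time_s: 23.35
tool_pos: [593.5, -28.6, 18.8]
eef_rot: [0.749, -0.662, -0.0, 0.0]
wrist_force: [0.1, -2.4, -1.1]
gripper_width: 40.0
gripper_force: 1.2
[ -64.94959301 -248.33491925]
```

Expected contact with the wall is at TCP y ≈ -231.

```bash
python3 -m jog '[4,-0.3,0,0,0,4,-0.3,0,0,0,4,-0.3,0,0,0,4,-0.3,0,0,0,4,-0.2,0,0,0,4,-0.2,0,0,0,4,-0.1,0,0,0,4,0,0,0,0,4,0,0,0,0,4,0,0,0,0]'; python3 - <<'E'
from m import *
c=np.load("corner.npz");print((np.array(ctrl.sense()["tool_pos"][:2])-c["C"])@c["R"])
E
```

```text
time_s: 24.35
tool_pos: [591.4, -12.0, 18.6]
eef_rot: [0.749, -0.663, -0.0, -0.0]
wrist_force: [0.3, -0.7, -0.1]
gripper_width: 40.0
gripper_force: 0.0
[ -65.0525477  -231.65157376]
```

```bash
python3 -m jog '[4,-0.1,0,0,0,4,-0.1,0,0,0,4,0,0,0,0,4,0,0,0,0,4,0,0,0,0,4,0,0,0,0,4,0,0,0,0,4,0,0,0,0,4,0,0,0,0,4,0,0,0,0]'
```

```text
time_s: 25.35
tool_pos: [591.3, -11.0, 18.7]
eef_rot: [0.749, -0.663, 0.0, 0.001]
wrist_force: [0.0, -5.4, -1.2]
gripper_width: 40.3
gripper_force: 2.7
```

```bash
python3 -m jog '[4,-0.1,0,0,0,4,-0.1,0,0,0,4,-0.1,0,0,0,4,0,0,0,0,4,0,0,0,0,4,0,0,0,0,4,0,0,0,0,4,0,0,0,0,4,0,0,0,0,4,0,0,0,0]'
```

```text
time_s: 26.35
tool_pos: [591.3, -10.8, 19.1]
eef_rot: [0.748, -0.663, 0.002, 0.002]
wrist_force: [-1.5, -19.0, 0.9]
gripper_width: 40.1
gripper_force: 9.4
```

Seated at 19 N. Back off, rise clear, and check from above.

```bash
python3 -m jog '[4,1,0,0,0,4,1,0,0,0,4,0,0,-4,0,4,0,0,-4,0,4,0,0,-4,0,4,0,0,-4.5,0,4,0,0,-4.5,0,4,-4.8,-0.5,0,0,4,-4.8,-0.5,0,0,4,-4.8,-0.5,0,0]'; python3 -m jog '[4,-4.5,0,0,0,4,0,0,0,0,4,0,0,0,0,4,0,0,0,0,4,0,0,0,0,4,0,0,0,0,4,0,0,0,0,4,0,0,0,0,4,0,0,0,0,4,0,0,0,0]'; python3 - <<'E'
from m import *
p=ctrl.camera_params("wrist"); im=ctrl.snapshot("wrist"); cv2.imwrite("pics/w6.png",im[:,:,::-1]);np.save("w6.npy",p["pose"])
im=ctrl.snapshot("scene")
cv2.imwrite("pics/s6.png",cv2.resize(im[150:310,270:440,::-1],None,fx=4.5,fy=3.7,interpolation=3))
E
```

```text
time_s: 27.35
tool_pos: [590.6, 118.8, 229.2]
eef_rot: [0.749, -0.663, -0.0, -0.001]
wrist_force: [0.8, -1.7, 0.5]
gripper_width: 39.8
gripper_force: 0.0
time_s: 28.35
tool_pos: [585.2, 162.2, 228.8]
eef_rot: [0.749, -0.663, 0.0, -0.0]
wrist_force: [1.1, -0.8, -0.9]
gripper_width: 40.0
gripper_force: 0.0
```

View pics/w6.png

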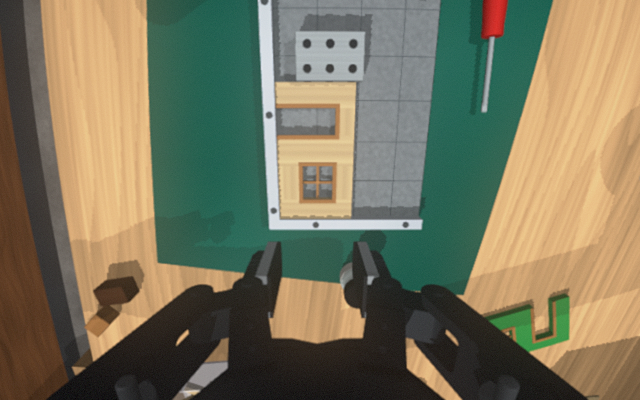

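View pics/s6.png

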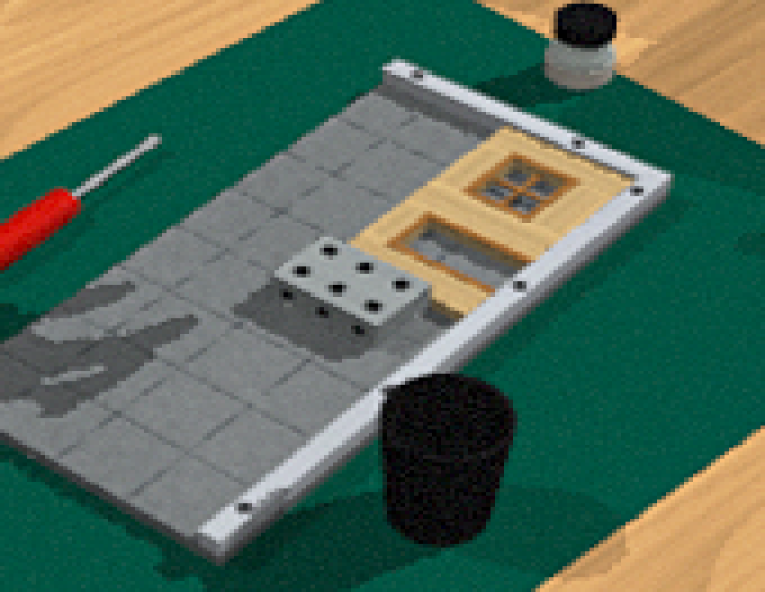

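Both views show the wall's base on the long fence and its left end on the short fence. The block, at wrist (330,55), is square against the right end with about 85% of its side bearing. The jar, cup and screwdriver are where they were, and the tool is well clear.

```bash
python3 -c "
from workcell import ctrl
print(ctrl.job_done())"
```

```text
the job is handed in; nothing more can be done
None
```

Job handed in at about 28 s: the final camera views show the wall flush in the fence corner and the block square against its right end with about 85% of its long side bearing; the jar, cup and screwdriver look unmoved and the arm is clear, though the hand-in call returned no verdict.

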